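Set the stock tags of the cassette bins

TASK

Behind the screen a rack holds three blue bins, each with a hinged red and green tag in front of it. Tip over the tags that are wrong, so that the bins full of cassettes show green upward and the empty bin shows red. Push the tags gently with a fingertip, grasp or lift nothing, and leave the blue-capped jar and the little brown bottle beside the rack standing where they are.

Things in the scene. Friction and masses are not known exactly. Their poses are not given: they have to be found in the camera images.
- rack: fixed grey rack, 150 x 250 mm, top 160 mm high, standing on the desk just behind the partition screen (the screen's top is 375 mm above the desk; the fingers must come over it). Origin on the desk under the middle of the row of three tags; +x points away from the robot, square to the row, +y along the row to the left, z up. The three stations stand on it in a row along y, 84 mm apart, in any order.
- station_a: fixed station on the rack: a grey tag stand with its hinged tag in front and a blue open bin (70 x 56 x 34 mm) behind it. This station's bin is full (filled to the rim with yellow and white tissue cassettes). Origin on the rack's top, 60 mm straight below the tag's hinge pin; axes as the rack's; the bin's middle is 66 mm along +x.
- pin_a (a point): middle of the hinge pin of the tag of station a, about 220 mm above the desk; the pin runs along the station's x. Two cheeks of the stand, 54 mm apart overall, reach 5 mm above it.
- edge_a (a point): middle of the free upper edge of that tag, 40 mm from the pin; leaning, it stands 33 mm above the pin and 23 mm to the side. A fingertip from outside, about 15 mm above the pin, that pushes across and some 4 mm past the pin makes the tag drop over by itself. Between two tags that lean toward each other 38 mm are free.
- tag_a (a joint): angle of that tag (rad): 0 upright, +0.61 leaning to the right (-y of the station) on its rest with its green face up, -0.61 leaning to the left (+y) with its red face up. A plate 44 mm wide (along the pin), 40 mm tall, 5 mm thick with a 6 mm white bead on its free edge; about 40 g, turns freely, falls to whichever side of upright it is on.
- station_b: fixed station on the rack: a grey tag stand with its hinged tag in front and a blue open bin (70 x 56 x 34 mm) behind it. This station's bin is empty (nothing in it). Origin on the rack's top, 60 mm straight below the tag's hinge pin; axes as the rack's; the bin's middle is 66 mm along +x.
- pin_b (a point): middle of the hinge pin of the tag of station b, about 220 mm above the desk; the pin runs along the station's x. Two cheeks of the stand, 54 mm apart overall, reach 5 mm above it.
- edge_b (a point): middle of the free upper edge of that tag, 40 mm from the pin; leaning, it stands 33 mm above the pin and 23 mm to the side. A fingertip from outside, about 15 mm above the pin, that pushes across and some 4 mm past the pin makes the tag drop over by itself. Between two tags that lean toward each other 38 mm are free.
- tag_b (a joint): angle of that tag (rad): 0 upright, +0.61 leaning to the right (-y of the station) on its rest with its green face up, -0.61 leaning to the left (+y) with its red face up. A plate 44 mm wide (along the pin), 40 mm tall, 5 mm thick with a 6 mm white bead on its free edge; about 40 g, turns freely, falls to whichever side of upright it is on.
- station_c: fixed station on the rack: a grey tag stand with its hinged tag in front and a blue open bin (70 x 56 x 34 mm) behind it. This station's bin is full (filled to the rim with yellow and white tissue cassettes). Origin on the rack's top, 60 mm straight below the tag's hinge pin; axes as the rack's; the bin's middle is 66 mm along +x.
- pin_c (a point): middle of the hinge pin of the tag of station c, about 220 mm above the desk; the pin runs along the station's x. Two cheeks of the stand, 54 mm apart overall, reach 5 mm above it.
- edge_c (a point): middle of the free upper edge of that tag, 40 mm from the pin; leaning, it stands 33 mm above the pin and 23 mm to the side. A fingertip from outside, about 15 mm above the pin, that pushes across and some 4 mm past the pin makes the tag drop over by itself. Between two tags that lean toward each other 38 mm are free.
- tag_c (a joint): angle of that tag (rad): 0 upright, +0.61 leaning to the right (-y of the station) on its rest with its green face up, -0.61 leaning to the left (+y) with its red face up. A plate 44 mm wide (along the pin), 40 mm tall, 5 mm thick with a 6 mm white bead on its free edge; about 40 g, turns freely, falls to whichever side of upright it is on.
- jar: loose white specimen jar with a blue cap, 46 mm across, 68 mm tall, on the desk beside the rack; origin under its middle. Not part of the job; leave it standing.
- oil_bottle: loose small brown bottle with a black dropper cap, 25 mm across, 66 mm tall, on the desk beside the rack; origin under its middle. Not part of the job; leave it standing.

How it is judged:
By the outcome, as a careful person would: the job done as asked, in the order asked, and still so for the second after the job is handed in, with the robot touching nothing.
It also fails if it takes over 42 s, if anything falls off the work surface, if the arm or the gripper's body presses on something with over 40 N, if the wrist force passes 120 N, or if a joint passes its speed limit or range.

ROBOT

A 7-joint arm with a two-finger parallel gripper is mounted at the origin on a cart in front of the work surface, level with it; the furniture and walls round the work are solid. World frame = base frame: x ahead of the robot, y to its left, z up, the work surface at z = 0. Lengths are in m, angles in rad, forces in N, time in s.
With the tool pointing down it reaches from about 0.425 to 0.875 m from the base axis. Payload 9.9 kg.
Tool frame: the origin (TCP) lies midway between the tips of the shut fingers; the grasp point (between the pads) lies env.grip_point_offset behind it (env.grip_point_offset is the distance from the TCP to the grasp point, in m); z points along the fingers, y is the line along which they close (so a half turn about z gives the same grasp; the last joint's range is limited). The gripper opens to 85 mm and grips with 20 to 120 N. Pads are 22 mm wide; open, the fingers measure 114 mm over their backs; the gripper's body (76 mm by 85 mm) begins 54 mm behind the grasp point. The pads swing forward as they close: fully open they stand 13 mm farther back than shut.
Start: joints at [-1.217, 0.576, 0.025, 1.437, -0.015, 1.129, -0.057], TCP at [0.286, 0.611, 0.231] pointing down, gripper open.
Joint ranges: [-2.76, 2.76], [-0.34, 2.15], [-1.52, 1.57], [0.19, 2.46], [-1.09, 4.23], [0.17, 1.99], [-2.82, 2.82]. Speed limits (rad/s): [2.22, 2.22, 3.01, 3.01, 3.14, 3.14, 3.14].

INTERFACE

Orientations are given as a unit quaternion [x, y, z, w].
In Python, from workcell import env gives the robot as it stands.
- The arm moves only by the tool servo_tool, never from a script. Its argument "series" is a list of rows, each a list of 7 numbers: the shift along the tool's x, y, z in m, then the turn, a rotation vector about the tool's x, y, z in rad, then the opening, from 0 (shut) to 1 (fully open). A call has 1 to 5 rows; each row is the pose to reach, as a shift and turn from the pose commanded when the call began, along the tool's axes at that moment; what a row does not reach only later rows make up. A row lasts 1/12 s, in which the tool goes at most 41.7 mm and 7.16 degrees, less where a joint would pass 70% of its speed; a pose out of reach is approached as far as the arm can. A call with a gripper value outside its range is refused whole. The fingers move at their own pace and stop on an object; "newtons" is the grip in N (left out, the last holds). Time passes only in rows, so rows that repeat a pose let the fingers close. It gives the time, the measured TCP pose, the force, the opening and the grip force at its end, in the units of the state.
- env.get_obs(): the state, without advancing time (a new reading comes with each control period).
- env.camera(name): name is "scene" or "side" or "wrist"; returns the picture (480x640x3 uint8, blue, green, red); there is no depth.
- env.get_calibration(name): a dict with "vfov" (degrees; the focal length in pixels is half the picture's height over the tangent of half this angle, whatever the lens; pixels are square), "cx", "cy" (the principal point, pixels), "world_to_cam" (4x4, takes a point from world to camera coordinates); the wrist camera has in their place "hand_eye" (4x4, takes a point from camera to tool coordinates, whose origin is the TCP and whose axes are the flange's). Camera axes: x right, y down, z forward; pixel columns grow to the right and rows downward; lengths in m; the calibration is good to about 2 mm. A picture is of the moment at which its call begins: read the wrist's pose just before it. get_calibration takes no time and is no camera call.
- env.hand_in(): hands the job in; it is judged then, once.
The state is a dict: "t": time; "joints": joint angles; "qd": joint speeds; "tau": joint torques, N m; "ee_pos": TCP position; "ee_rot": TCP orientation; "contact_force": force on the tool from outside, world axes, zero at the start; "torque": the same for the moment, N m; "gripper_width": finger opening in m; "grasp_force": force on a finger pad.
Only numpy, scipy, OpenCV 4.12 (cv2) and the standard library are available. Lean on these libraries where they do the work, as an engineer would, in place of code of your own. Each camera call takes 0.05 s, during which the arm holds its last target. There are 200 camera calls.

## Working session

There is one attempt and no reset: what is moved stays moved. The work goes in short steps, Python scripts to look and compute and a tool call to move; the robot and the scene stay as the last step left them, time stands still between calls to the robot, and variables do not carry over. Pictures are saved under pics/ and viewed, at most 10 in all, crops included, and the job is handed in when it is done.

Besides the shell and the picture viewer there is one more tool, called after "Request:" by a JSON object that holds its "fn" and its "kwargs". servo_tool: Moves the arm, as the interface text tells. Its arguments: {"type":"object","properties":{"series":{"type":"array"},"newtons":{"type":"number"}},"required":["series"]}

```bash
mkdir -p pics; python3 - <<'E'
from workcell import env
import cv2,numpy as np
for n in("scene","side","wrist"):
    cv2.imwrite(f"pics/{n}0.png",env.camera(n)); c=env.get_calibration(n)
    print(n,{k:(np.round(v,4).tolist() if not np.isscalar(v) else v) for k,v in c.items()})
o=env.get_obs();print(o["t"],o["ee_pos"],o["ee_rot"],env.grip_point_offset,o["gripper_width"])
E
```

```text
scene {'vfov': 42.92123924140584, 'cx': 318.57665184083504, 'cy': 237.7729841311327, 'world_to_cam': [[0.6656, -0.7463, -0.0013, -0.6411], [-0.4088, -0.3631, -0.8373, 0.1928], [0.6244, 0.5579, -0.5467, 1.0079], [0.0, 0.0, 0.0, 1.0]]}
side {'vfov': 51.568121811914125, 'cx': 318.2528149661778, 'cy': 230.52121910061032, 'world_to_cam': [[0.9987, 0.0514, 0.0053, -0.4687], [0.0256, -0.4032, -0.9147, 0.0082], [-0.0448, 0.9137, -0.404, 1.3573], [0.0, 0.0, 0.0, 1.0]]}
wrist {'vfov': 58.646150875221075, 'cx': 305.7814374049199, 'cy': 239.74407626449312, 'hand_eye': [[-0.0011, -0.9558, -0.2942, 0.0742], [1.0, -0.0007, -0.0015, 0.0003], [0.0012, -0.2942, 0.9558, -0.1422], [0.0, 0.0, 0.0, 1.0]]}
0.15 [0.28598341 0.61104595 0.23062334] [ 2.17128980e-01  9.76142714e-01 -6.27675820e-04 -1.19570888e-04] 0.0187 0.08526584004779048
```

View pics/scene0.png

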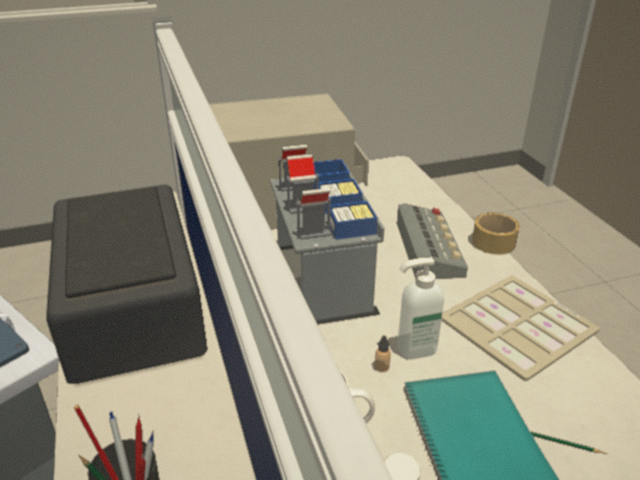

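View pics/side0.png

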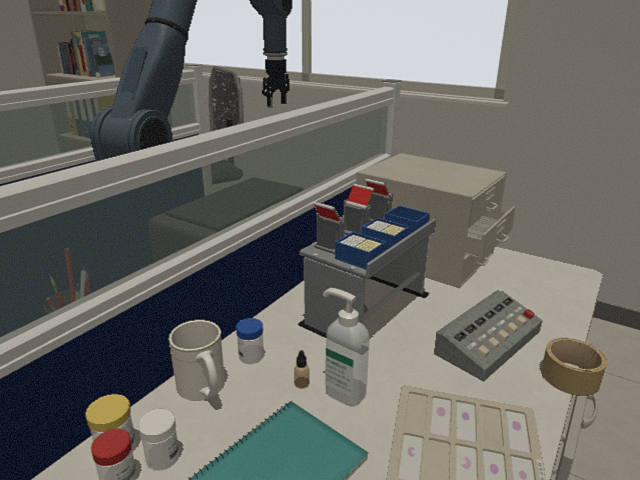

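```bash
python3 - <<'E'
import cv2
a=cv2.imread("pics/scene0.png")[135:255,260:390];b=cv2.imread("pics/side0.png")[170:280,295:445]
cv2.imwrite("pics/c1.png",cv2.resize(a,None,fx=5,fy=5,interpolation=3)[:600])
cv2.imwrite("pics/c2.png",cv2.resize(b,None,fx=5.3,fy=5.3,interpolation=3)[:600])
E
```

```text
(no output)
```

View pics/c1.png

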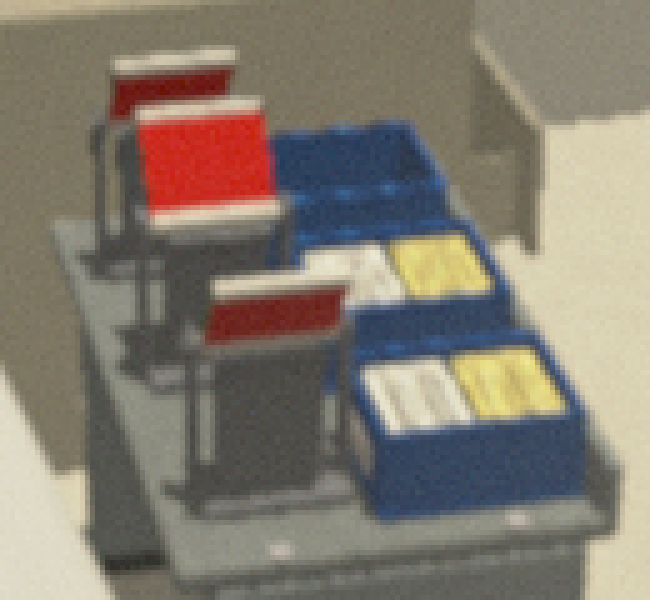

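View pics/c2.png

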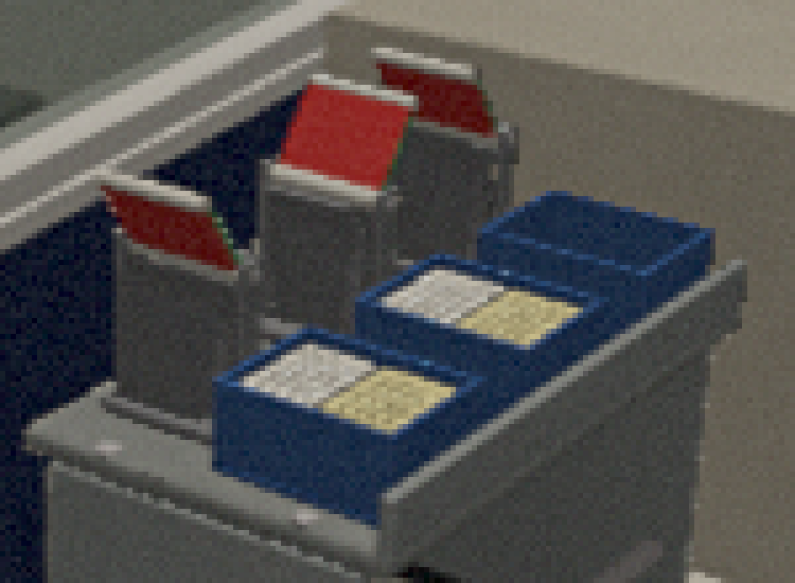

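```bash
cat > h.py <<'E'
from workcell import env
import numpy as np
def ray(n,u,v):
    c=env.get_calibration(n);M=np.array(c["world_to_cam"]);f=240/np.tan(np.radians(c["vfov"])/2)
    R,t=M[:3,:3],M[:3,3];return -R.T@t,R.T@np.array([(u-c["cx"])/f,(v-c["cy"])/f,1])
def atz(n,u,v,z):
    o,d=ray(n,u,v);return (o+d*(z-o[2])/d[2])
def tri(a,b):
    (o,d),(p,e)=ray("scene",*a),ray("side",*b)
    s=np.linalg.lstsq(np.c_[d,-e],p-o,rcond=None)[0];x,y=o+d*s[0],p+e*s[1]
    return (x+y)/2,np.linalg.norm(x-y)
E
python3 - <<'E'
from h import *
np.set_printoptions(precision=4,suppress=True)
S=lambda u,v:(260+u/5,135+v/5)
D=lambda u,v:(295+u/5.3,170+v/5.3)
for n,a in dict(far=[(113,68),(237,52),(376,55),(478,72)],mid=[(137,112),(262,100),(312,80),(415,102)],near=[(213,290),(348,278),(103,180),(215,212)]).items():
    for k in(0,1):
        print(n,k,*tri(S(*a[k]),D(*a[k+2])),atz("scene",*S(*a[k]),.255)[:2],atz("side",*D(*a[k+2]),.255)[:2])
for p in[(157,30),(172,30),(203,200),(243,200),(245,330),(306,330)]:print("screen",p,atz("scene",*p,.375))
for p in[(385,88),(200,142),(200,155),(10,197)]:print("screen side",p,atz("side",*p,.375))
print("jar",atz("side",250,326,.068),"bot",atz("side",302,385,0),atz("scene",382,366,0))
E
```

```text
far 0 [ 0.5771 -0.259   0.2496] 0.0014276602061033354 [ 0.5701 -0.266 ] [ 0.5759 -0.2777]
far 1 [ 0.6132 -0.2858  0.2522] 0.00046481830023251835 [ 0.609  -0.2897] [ 0.6123 -0.2951]
mid 0 [ 0.5526 -0.2948  0.2519] 0.002759496551599524 [ 0.5502 -0.2972] [ 0.5518 -0.3083]
mid 1 [ 0.5886 -0.3202  0.2524] 0.0014535905641645582 [ 0.5857 -0.3228] [ 0.5877 -0.3301]
near 0 [ 0.482  -0.3963  0.2491] 0.001836477306680993 [ 0.4755 -0.4024] [ 0.4827 -0.4144]
near 1 [ 0.5194 -0.4196  0.2472] 0.0006181296706532345 [ 0.509  -0.4285] [ 0.5195 -0.4404]
screen (157, 30) [0.6326 0.1611 0.375 ]
screen (172, 30) [0.6535 0.1374 0.375 ]
screen (203, 200) [ 0.2326 -0.4797  0.375 ]
screen (243, 200) [ 0.2622 -0.513   0.375 ]
screen (245, 330) [ 0.1175 -0.6742  0.375 ]
screen (306, 330) [ 0.1507 -0.7115  0.375 ]
screen side (385, 88) [0.6354 0.1356 0.375 ]
screen side (200, 142) [ 0.3115 -0.4764  0.375 ]
screen side (200, 155) [ 0.3315 -0.5498  0.375 ]
screen side (10, 197) [ 0.1753 -0.7306  0.375 ]
jar [ 0.3791 -0.5125  0.068 ] bot [ 0.4723 -0.575   0.    ] [ 0.4746 -0.5729 -0.    ]
```

Request:
{"fn": "servo_tool", "kwargs": {"series": [[0,0,-0.04,0,0,0,0.5],[0,0,-0.08,0,0,0,0],[0,0,-0.12,0,0,0,0],[0,0,-0.16,0,0,0,0],[0,0,-0.2,0,0,0,0]]}}

```text
t: 0.57
ee_pos: [0.286, 0.6108, 0.4332]
ee_rot: [0.217, 0.976, -0.0, -0.0]
contact_force: [2.3, 0.7, -0.2]
gripper_width: 0.0256
grasp_force: 0.0
```

```bash
cat >> h.py <<'E'
from scipy.spatial.transform import Rotation as Ro
np.set_printoptions(precision=4,suppress=True)
h=np.radians(-34.8);e1=np.array([np.cos(h),np.sin(h),0]);e2=np.array([-np.sin(h),np.cos(h),0])
def state():
    o=env.get_obs();p=o["ee_pos"];R=Ro.from_quat(o["ee_rot"]);m=R.as_matrix()
    print("t",o["t"],"pos",p,"e1,e2",p@e1,p@e2,"yaw",np.degrees(np.arctan2(m[1,0],m[0,0])),"F",o["contact_force"],"w",o["gripper_width"])
    return p,R
def to(target,yaw):
    p,R=state();m=Ro.from_euler("z",yaw,degrees=True).as_matrix()@np.diag([1,-1,-1.])
    print("shift",R.inv().apply(np.array(target)-p),"rot",(R.inv()*Ro.from_matrix(m)).as_rotvec())
E
python3 - <<'E'
from h import *
to((.52,.30,.47),115); to(.644*e1+.0965*e2+[0,0,.47],55.2)
E
```

```text
t 0.5667 pos [0.286  0.6108 0.4332] e1,e2 -0.11378155668274972 0.6647578258471993 yaw 154.9162704328915 F [ 2.337  0.698 -0.224] w 0.02564693378975579
shift [-0.3437 -0.1823 -0.0367] rot [-0.0002  0.0001  0.6967]
t 0.5667 pos [0.286  0.6108 0.4332] e1,e2 -0.11378155668274972 0.6647578258471993 yaw 154.9162704328915 F [ 2.337  0.698 -0.224] w 0.02564693378975579
shift [-0.651  -0.688  -0.0366] rot [-0.0002  0.0002  1.7404]
```

Request:
{"fn": "servo_tool", "kwargs": {"series": [[-0.036,-0.019,-0.008,0,0,0.08,0],[-0.072,-0.038,-0.016,0,0,0.16,0],[-0.108,-0.057,-0.024,0,0,0.24,0],[-0.144,-0.076,-0.032,0,0,0.32,0],[-0.18,-0.095,-0.037,0,0,0.4,0]]}}

```text
t: 0.98
ee_pos: [0.4098, 0.4473, 0.469]
ee_rot: [0.408, 0.913, 0.0, 0.0]
contact_force: [0.1, 0.9, 1.0]
gripper_width: 0.0002
grasp_force: 0.0
```

```bash
python3 - <<'E'
from h import *
to((.56,.20,.47),100)
E
```

```text
t 0.9833 pos [0.4098 0.4473 0.469 ] e1,e2 0.081190473971958 0.6011624869488016 yaw 131.78115750170423 F [0.0808 0.9401 0.9734] w 0.0001505707949657873
shift [-0.2845 -0.0527 -0.001 ] rot [ 0.0005 -0.0003  0.5547]
```

Request:
{"fn": "servo_tool", "kwargs": {"series": [[-0.04,-0.007,0,0,0,0.09,0],[-0.08,-0.015,0,0,0,0.18,0],[-0.12,-0.022,0,0,0,0.27,0],[-0.16,-0.03,0,0,0,0.36,0],[-0.2,-0.037,0,0,0,0.45,0]]}}

```text
t: 1.4
ee_pos: [0.5157, 0.2736, 0.4683]
ee_rot: [0.602, 0.798, -0.0, -0.0]
contact_force: [0.4, -0.6, 0.0]
gripper_width: -0.0003
grasp_force: 0.0
```

```bash
python3 - <<'E'
from h import *
to(.644*e1+.0965*e2+[0,0,.47],55.2)
E
```

```text
t 1.4 pos [0.5157 0.2736 0.4683] e1,e2 0.26732377392085516 0.519002057351313 yaw 105.96164416736973 F [ 0.3879 -0.6003  0.0121] w -0.00025897439234282937
shift [-0.559  -0.089  -0.0017] rot [-0.0002 -0.0001  0.886 ]
```

Request:
{"fn": "servo_tool", "kwargs": {"series": [[-0.04,-0.0064,0,0,0,0.09,0],[-0.08,-0.0127,0,0,0,0.18,0],[-0.12,-0.019,0,0,0,0.27,0],[-0.16,-0.0255,0,0,0,0.36,0],[-0.2,-0.032,0,0,0,0.45,0]]}}

```text
t: 1.82
ee_pos: [0.5401, 0.0726, 0.4683]
ee_rot: [0.765, 0.644, 0.0, -0.0]
contact_force: [0.6, -0.4, 0.1]
gripper_width: 0.0
grasp_force: 0.0
```

```bash
python3 - <<'E'
from h import *
to(.644*e1+.0965*e2+[0,0,.47],55.2)
E
```

```text
t 1.8167 pos [0.5401 0.0726 0.4683] e1,e2 0.4020079938839418 0.3678667202809354 yaw 80.18095554803537 F [ 0.5891 -0.4312  0.0801] w 1.3864157371651495e-05
shift [-0.3482  0.1048 -0.0018] rot [-0.0002 -0.0002  0.436 ]
```

Request:
{"fn": "servo_tool", "kwargs": {"series": [[-0.038,0.0114,0,0,0,0.09,0],[-0.076,0.023,0,0,0,0.18,0],[-0.114,0.034,0,0,0,0.27,0],[-0.152,0.046,0,0,0,0.36,0],[-0.19,0.057,0,0,0,0.436,0]]}}

```text
t: 2.23
ee_pos: [0.5648, -0.124, 0.4683]
ee_rot: [0.886, 0.463, 0.0, -0.0]
contact_force: [0.8, 0.2, -0.0]
gripper_width: -0.0
grasp_force: 0.0
```

```bash
python3 - <<'E'
from h import *
to(.644*e1+.0965*e2+[0,0,.47],55.2)
E
```

```text
t 2.2333 pos [ 0.5648 -0.124   0.4683] e1,e2 0.5345437150921677 0.2205499440106351 yaw 55.21284700601438 F [ 0.76    0.2381 -0.0282] w -4.910172782042327e-06
shift [-0.1241  0.1094 -0.0017] rot [-0.     -0.0002  0.0002]
```

Request:
{"fn": "servo_tool", "kwargs": {"series": [[-0.028,0.026,0,0,0,0,0],[-0.057,0.052,0,0,0,0,0],[-0.086,0.078,0,0,0,0,0],[-0.11,0.1,0,0,0,0,0],[-0.124,0.1094,0,0,0,0,0]]}}

```text
t: 2.65
ee_pos: [0.584, -0.2906, 0.4671]
ee_rot: [0.886, 0.464, -0.001, -0.0]
contact_force: [0.5, 0.7, 0.1]
gripper_width: -0.0
grasp_force: 0.0
```

```bash
python3 - <<'E'
from h import *
import cv2
p,R=state()
im=env.camera("wrist");cv2.imwrite("pics/w1.png",im)
c=env.get_calibration("wrist");H=np.array(c["hand_eye"]);f=240/np.tan(np.radians(c["vfov"])/2)
# predicted bead ends / pins
def px(P):
    q=np.linalg.inv(H)@np.r_[R.inv().apply(P-p),1];return (f*q[0]/q[2]+c["cx"],f*q[1]/q[2]+c["cy"])
for n,y in(("far",.1385),("mid",.0545),("near",-.0295)):
    s=1 if n=="mid" else -1
    for dx in(-.022,.022):print(n,"bead",dx,np.array(px((.644+dx)*e1+(y+s*.023)*e2+[0,0,.253])))
E
```

```text
t 2.65 pos [ 0.584  -0.2906  0.4671] e1,e2 0.6454489619646335 0.09464635928902185 yaw 55.229520892972886 F [0.526  0.7227 0.1471] w -4.3269198188061836e-05
far bead -0.022 [276.9981 175.6978]
far bead 0.022 [329.7549 175.6756]
mid bead -0.022 [277.9093 219.8257]
mid bead 0.022 [329.0436 219.8105]
near bead -0.022 [280.6432 352.2179]
near bead 0.022 [326.9095 352.2216]
```

View pics/w1.png

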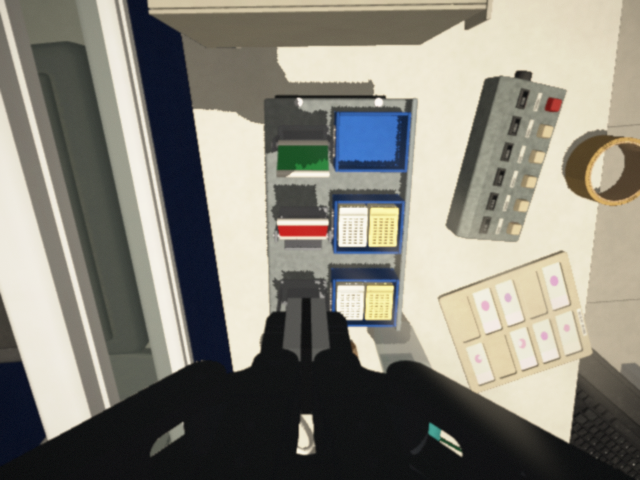

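Request:
{"fn": "servo_tool", "kwargs": {"series": [[0.0015,0,0.036,0,0,0,0],[0.0015,0,0.072,0,0,0,0],[0.0015,0,0.108,0,0,0,0],[0.0015,0,0.14,0,0,0,0],[0.0015,0,0.16,0,0,0,0]]}}

```text
t: 3.12
ee_pos: [0.5845, -0.2837, 0.3045]
ee_rot: [0.885, 0.465, -0.001, -0.002]
contact_force: [0.7, 0.4, 0.7]
gripper_width: -0.0001
grasp_force: 0.0
```

Request:
{"fn": "servo_tool", "kwargs": {"series": [[0,0,0,0,0,0,0],[0,0,0.01,0,0,0,0],[0,0,0.01,0,0,0,0]]}}

```text
t: 3.37
ee_pos: [0.5857, -0.2851, 0.2981]
ee_rot: [0.885, 0.465, -0.0, 0.0]
contact_force: [-0.1, 0.3, 0.1]
gripper_width: 0.0001
grasp_force: 0.0
```

```bash
python3 - <<'E'
from h import *
import cv2
to(.644*e1+.098*e2+[0,0,.237],55.2)
a=env.camera("scene")[110:240,230:400];b=env.camera("side")[130:260,290:460]
cv2.imwrite("pics/d1.png",cv2.resize(np.hstack([a,b]),None,fx=2.35,fy=2.35,interpolation=3))
E
```

```text
t 3.3667 pos [ 0.5857 -0.2851  0.2981] e1,e2 0.6436639941757457 0.10020374207775004 yaw 55.45881514509627 F [-0.062   0.3011  0.1324] w 9.680106419439205e-05
shift [-0.0022  0.0003  0.0611] rot [-0.0001  0.0001  0.0045]
```

View pics/d1.png

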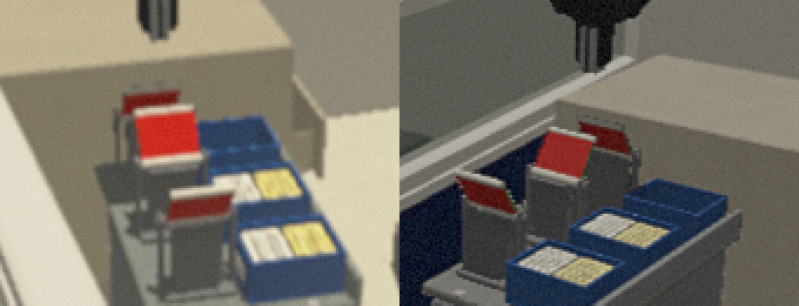

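Request:
{"fn": "servo_tool", "kwargs": {"series": [[-0.002,0,0.01,0,0,0,0],[-0.002,0,0.025,0,0,0,0],[-0.002,0,0.04,0,0,0,0],[-0.002,0,0.052,0,0,0,0],[-0.002,0,0.06,0,0,0,0]]}}

```text
t: 3.88
ee_pos: [0.5842, -0.2868, 0.2373]
ee_rot: [0.885, 0.465, -0.0, -0.0]
contact_force: [0.0, 0.6, 0.0]
gripper_width: 0.0001
grasp_force: 0.0
```

Request:
{"fn": "servo_tool", "kwargs": {"series": [[0,0,0,0,0,0,0],[0,0,0,0,0,0,0]]}}

```text
t: 4.05
ee_pos: [0.5845, -0.287, 0.2385]
ee_rot: [0.885, 0.465, -0.0, 0.0]
contact_force: [-0.6, -0.4, 0.1]
gripper_width: 0.0
grasp_force: 0.0
```

```bash
python3 - <<'E'
from h import *
to(.644*e1+.062*e2+[0,0,.237],55.2)
E
```

```text
t 4.05 pos [ 0.5845 -0.287   0.2385] e1,e2 0.6437682648993343 0.09792791389850888 yaw 55.44156678830019 F [-0.58   -0.4034  0.0715] w 8.914491377802602e-07
shift [-0.0359  0.0001  0.0015] rot [0.0002 0.0001 0.0042]
```

Request:
{"fn": "servo_tool", "kwargs": {"series": [[-0.006,0,0.001,0,0,0,0],[-0.012,0,0.001,0,0,0,0],[-0.017,0,0.001,0,0,0,0],[-0.022,0,0.001,0,0,0,0],[-0.026,0,0.001,0,0,0,0]]}}

```text
t: 4.47
ee_pos: [0.5692, -0.3092, 0.2378]
ee_rot: [0.885, 0.465, 0.0, 0.0]
contact_force: [0.3, 0.6, 0.2]
gripper_width: 0.0002
grasp_force: 0.0
```

Request:
{"fn": "servo_tool", "kwargs": {"series": [[-0.004,0,0,0,0,0,0],[-0.007,0,0,0,0,0,0],[-0.01,0,0,0,0,0,0],[-0.01,0,0,0,0,0,0],[-0.01,0,0,0,0,0,0]]}}

```text
t: 4.88
ee_pos: [0.564, -0.3165, 0.2373]
ee_rot: [0.885, 0.465, 0.0, -0.0]
contact_force: [-0.9, 0.4, -0.6]
gripper_width: -0.0
grasp_force: 0.0
```

```bash
python3 - <<'E'
from h import *
import cv2
to(.644*e1+.1345*e2+[0,0,.237],55.2)
a=env.camera("scene")[110:240,230:400];b=env.camera("side")[130:260,290:460]
cv2.imwrite("pics/d2.png",cv2.resize(np.hstack([a,b]),None,fx=2.35,fy=2.35,interpolation=3))
E
```

```text
t 4.8833 pos [ 0.564  -0.3165  0.2373] e1,e2 0.6437877255582034 0.06199331905238553 yaw 55.44063707971626 F [-0.9162  0.355  -0.5735] w -4.931412022321988e-06
shift [0.0725 0.0005 0.0003] rot [-0.     -0.      0.0042]
```

View pics/d2.png

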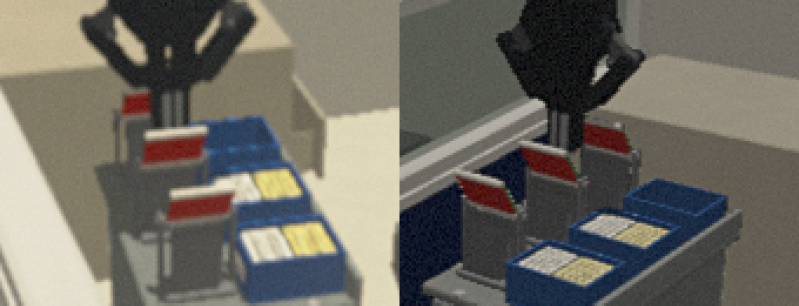

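Request:
{"fn": "servo_tool", "kwargs": {"series": [[0.01,0,0,0,0,0,0],[0.02,0,0,0,0,0,0],[0.03,0,0,0,0,0,0],[0.036,0,0,0,0,0,0],[0.042,0,0,0,0,0,0]]}}

```text
t: 5.4
ee_pos: [0.5888, -0.2804, 0.2371]
ee_rot: [0.885, 0.466, -0.0, -0.0]
contact_force: [-0.5, -1.5, 0.4]
gripper_width: 0.0002
grasp_force: 0.3
```

Request:
{"fn": "servo_tool", "kwargs": {"series": [[0.006,0,0,0,0,0,0],[0.012,0,0,0,0,0,0],[0.017,0,0,0,0,0,0],[0.021,0,0,0,0,0,0],[0.024,0,0,0,0,0,0]]}}

```text
t: 5.82
ee_pos: [0.6018, -0.2616, 0.2373]
ee_rot: [0.885, 0.465, 0.0, -0.0]
contact_force: [-0.2, -0.1, -0.3]
gripper_width: 0.0002
grasp_force: 0.0
```

Request:
{"fn": "servo_tool", "kwargs": {"series": [[0.003,0,0,0,0,0,0],[0.0065,0,0,0,0,0,0],[0.0065,0,0,0,0,0,0],[0.0065,0,0,0,0,0,0]]}}

```text
t: 6.15
ee_pos: [0.6052, -0.2566, 0.2373]
ee_rot: [0.885, 0.465, -0.0, -0.0]
contact_force: [0.3, 0.2, -1.2]
gripper_width: -0.0002
grasp_force: 0.0
```

```bash
python3 - <<'E'
from h import *
import cv2
to(.644*e1+.1115*e2+[0,0,.237],55.2)
a=env.camera("scene")[110:240,230:400];b=env.camera("side")[130:260,290:460]
cv2.imwrite("pics/d3.png",cv2.resize(np.hstack([a,b]),None,fx=2.35,fy=2.35,interpolation=3))
E
```

```text
t 6.15 pos [ 0.6052 -0.2566  0.2373] e1,e2 0.6434388203802872 0.13465654911612934 yaw 55.46359831217891 F [ 0.2948  0.238  -1.155 ] w -0.00021014595756403448
shift [-0.0232  0.0005  0.0003] rot [-0.      0.0001  0.0046]
```

View pics/d3.png

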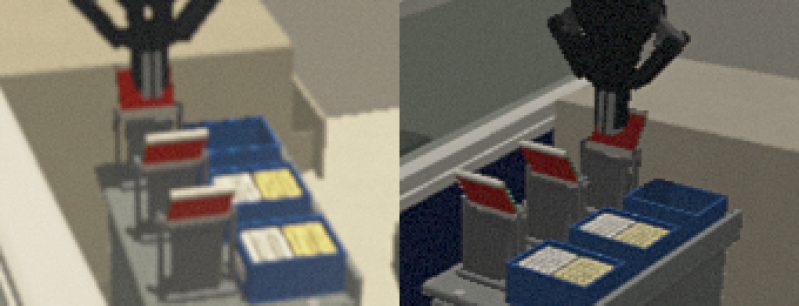

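Request:
{"fn": "servo_tool", "kwargs": {"series": [[-0.008,0,0,0,0,0,0],[-0.014,0,-0.005,0,0,0,0],[-0.014,0,-0.03,0,0,0,0],[-0.014,0,-0.06,0,0,0,0],[-0.014,0,-0.1,0,0,0,0]]}}

```text
t: 6.67
ee_pos: [0.5955, -0.2688, 0.3369]
ee_rot: [0.886, 0.464, -0.001, -0.001]
contact_force: [0.7, -0.1, 0.2]
gripper_width: 0.0002
grasp_force: 0.0
```

Request:
{"fn": "servo_tool", "kwargs": {"series": [[0,0,-0.04,0,0,0,0],[0,0,-0.08,0,0,0,0],[0,0,-0.12,0,0,0,0],[0,0,-0.12,0,0,0,0],[0,0,-0.12,0,0,0,0]]}}

```text
t: 7.08
ee_pos: [0.5967, -0.2702, 0.4604]
ee_rot: [0.886, 0.464, 0.001, 0.002]
contact_force: [1.4, 0.5, 0.0]
gripper_width: -0.0002
grasp_force: 0.0
```

```bash
python3 - <<'E'
from h import *
import cv2
state()
a=env.camera("wrist")[80:380,220:440];b=env.camera("side")[130:400,220:450]
a=cv2.resize(a,None,fx=1.8,fy=1.8)
b=cv2.resize(b,(395,540))[:a.shape[0]]
cv2.imwrite("pics/d4.png",np.hstack([a,b]))
E
```

```text
t 7.0833 pos [ 0.5967 -0.2702  0.4604] e1,e2 0.6442131388060816 0.11869910319613233 yaw 55.35505276206828 F [1.3929 0.4514 0.0156] w -0.00018100338056074397
```

View pics/d4.png

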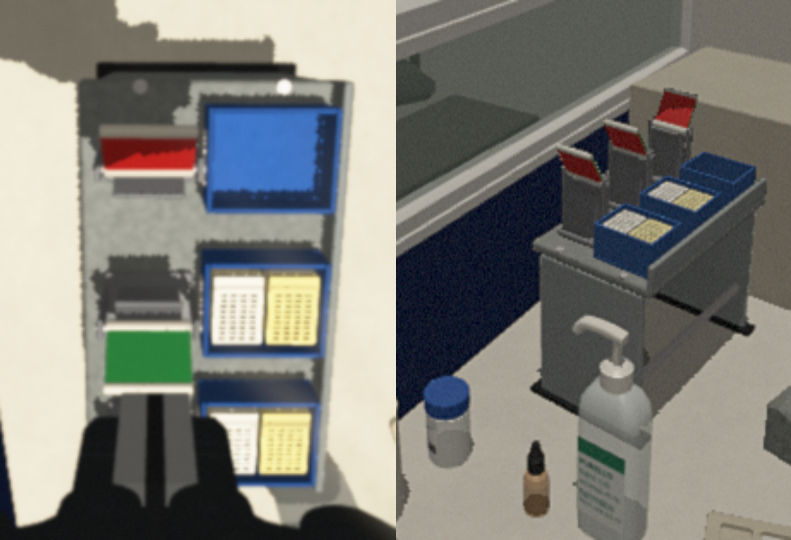

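The last view shows the empty far bin red up (tag at about 150,150) and the middle full bin green up (150,355). The near tag leans right, unchanged, so it is green up. The jar and bottle are both standing.

```bash
python3 -c "
from workcell import env
print(env.hand_in())"
```

```text
the job is handed in; nothing more can be done
None
```

I tipped the two wrong tags and handed the job in at about 7 s: both full bins now show green, the empty bin shows red, and the jar and bottle are still standing where they were.

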